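# Clip the green gap gauge onto the fixture's snap hook

### The arm

A 6-joint arm with a two-finger parallel gripper is mounted at the origin on the work surface. World frame = base frame: x ahead of the robot, y to its left, z up, the work surface at z = 0. Lengths are in mm, angles in rad, forces in N, time in s.
With the tool pointing down it reaches from about 300 to 775 mm from the base axis. Payload 14.6 kg.
Tool frame: the origin (TCP) lies between the finger pads; the fingertips stand 8 mm ahead of it and the grasp point (between the pads) lies 11 mm behind it; x points along the fingers, y is the direction in which the jaws open and shut, and the axes are right-handed (so a half turn about x gives the same grasp; the last joint's range is limited). The gripper opens to 94 mm and grips with 3 to 60 N. Pads are 16 mm wide; open, the fingers measure 119 mm over their backs; the gripper's body (75 mm by 177 mm) begins 78 mm behind the grasp point.
Start: joints at [1.242, 0.3, 1.521, -0, 1.321, -0.067], TCP at [142.349, 531.25, 213.446] pointing down, gripper open.
Joint ranges: [-3.03, 3.03], [-0.79, 2.21], [0.23, 2.52], [-1.04, 4.18], [0, 3.07], [-2.55, 2.55]. Speed limits (rad/s): [2.22, 2.22, 2.57, 3.14, 3.14, 3.14].

### API

Orientations are given as [roll, pitch, yaw] about the fixed x, y, z axes, in that order (R = Rz(yaw) Ry(pitch) Rx(roll)).
In Python, from cell import telemetry, camera, calibration, order gives the robot as it stands.
- The arm moves only by the shell command python3 -m handwheel 'ROWS' [FORCE]. ROWS is JSON, a list of rows, each a list of 7 numbers: the turn, a rotation vector about the tool's x, y, z as a fraction of full scale, then the shift along the tool's x, y, z as a fraction of full scale, then the opening, from 0 (shut) to 1 (fully open). A call has 1 to 12 rows; each row is the pose to reach, as a shift and turn from the pose measured when the call began, along the tool's axes at that moment, turning the shorter way round; what a row does not reach only later rows make up. Full scale, the value 1, is 300 mm for a shift and pi rad for a turn. A row lasts 1/8 s, in which the tool goes at most 62.5 mm and 10.7 degrees, less where a joint would pass 70% of its speed; a pose out of reach is approached as far as the arm can. A call with a number of a shift or a turn outside -1 to 1 is refused whole. A call with a gripper value outside its range is refused whole. The fingers move at their own pace and stop on an object; FORCE is the grip in N (left out, the last holds). Time passes only in rows, so rows that repeat a pose let the fingers close. It gives the time, the measured TCP pose, the force and the opening at its end, in the units of the state.
- telemetry.read_state(): the state, without advancing time (a new reading comes with each control period).
- camera(name): name is "scene" or "top" or "wrist"; returns the picture (384x512x3 uint8, red, green, blue); there is no depth.
- calibration(name): a dict with "fov_y" (degrees; the focal length in pixels is half the picture's height over the tangent of half this angle, whatever the lens; pixels are square), "cx", "cy" (the principal point, pixels), "position" and "attitude" of the camera in the world. Camera axes: x right, y down, z forward; pixel columns grow to the right and rows downward; lengths in mm; the calibration is good to about 2 mm. A picture is of the moment at which its call begins: read the wrist's pose just before it. calibration takes no time and is no camera call; for the wrist camera it gives the pose at the moment of the call.
- order.sign_off(): hands the job in, once; it reports no verdict.
The state is a dict: "clock": time; "joints": joint angles; "qd": joint speeds; "effort": joint torques, N m; "eef_pos": TCP position; "eef_rot": TCP orientation; "wrist_force": force on the tool from outside, world axes, zero at the start; "moment": the same for the moment, N m; "finger_gap": finger opening in mm.
Only numpy, scipy, OpenCV 4.12 (cv2) and the standard library are available. Lean on these libraries where they do the work, as an engineer would, in place of code of your own. Each camera call takes 0.05 s, during which the arm holds its last target.

### The job

Put the green-banded gap gauge away on the clamping fixture: press its eye down over the nose of the snap hook, against the sprung gate, until the eye's rim is inside and the gate has snapped shut over it. Still holding the gauge firmly and level, pull it back up against the shut gate with a steady 5 to 8 N for about a second to feel that it is caught, then let it hang freely from the hook. Never force the hook with more than 12 N, and leave the red gauge and everything else on the bench where it is.

Things in the scene. Friction and masses are not known exactly. Their poses are not given: they have to be found in the camera images.
- gauge: green-banded gap gauge, lying flat, 0.1 to 0.19 kg. Origin under its block; x along its length to the eye, z up. Aluminium block x -32 to +32 mm, 30 wide (y), 16 high (10 high beyond x = -18). Eye past the +x end in the plane z = 8: steel ring of 6 mm bar, centre x = 51, hole 20 wide. Grip the block across y near x = 2
- gauge_rim (a point): centre of the bar at the far end of the green gauge's eye, (64, 0, 8) mm in the gauge's frame: the piece of rim that has to come inside the hook
- hook_upright: aluminium upright (12 x 50 mm, top at z = +45 mm) at the clamping fixture's front right corner, carrying the steel snap hook on its slotted face. Origin on that face 155 mm above the table; z up, x into the face: the hook stands out to -x, in the plane y = 0. The hook is clamped in the slot up to 6 mm above or below this origin: that height h is not measured, find it by feel
- hook_mid (a point): middle of the snap hook's bowl if h were 0, (-28, 0, 0) mm in the upright's frame. The hook, in that frame (raise every z by h): 8 mm round bar, back limb at x = -14 mm, nose limb at x = -42 with its top at z = 18.5, between them a round bowl, inner bottom at z = -12 (a rim lying there has its centre at z = -9); throat open upward. The fixture, 0.3 m square and 0.2 m high, stands behind it
- gate_hinge (a joint): angle of the hook's sprung orange gate: 0 shut, opens only inward and down (0.4 to 0.7 as the rim passes, at most 0.95). 5 mm thick, from its hinge at (-15, 26) mm in x, z sloping down to the nose at (-35, 14). A level eye with its rim near x = -32 mm meets it at z = 22, needs 3 to 8 N, is past it at z = 3. From below the shut gate is a hard stop, rim at z = 6 to 12
- red_gauge: the red-banded gauge, otherwise the same shape as the green one: leave it alone. It and the green one may lie in either place
- spare_cylinder: spare air cylinder 150 mm long with a white tip, lying on the table: leave alone
- screwdriver: screwdriver, 190 mm, lying on the table at the left: leave alone
- wrench: wrench, 160 mm, lying on the table at the right: leave alone
- tip_a: white plastic tip, 22 mm wide, 24 mm high: leave alone
- tip_b: another white plastic tip of the same size: leave alone
- screw_cup: grey cup, 70 mm wide, 50 mm high: leave alone
Things that resemble listed ones, but are neither listed nor needed, are in the scene too. Leave any pink or purple look-alike of the gauge alone.

How it is judged:
By the outcome, as a careful person would: the job done as asked, in the order asked, and still so for the second after the job is handed in, with the robot touching nothing.
It also fails if it takes over 72 s, if anything falls off the work surface, if the arm or the gripper's body presses on something with over 40 N, if the wrist force passes 120 N, or if a joint passes its speed limit or range.

## Working session

There is one attempt and no reset: what is moved stays moved. The work goes in short steps, Python scripts to look and compute and a shell command to move; the robot and the scene stay as the last step left them, time stands still between calls to the robot, and variables do not carry over. Pictures are saved under pics/ and viewed, and the job is handed in when it is done.

```bash
ls; mkdir -p pics
python3 - <<'E'
from cell import telemetry,camera,calibration
import cv2
print(telemetry.read_state())
for n in("scene","top","wrist"):
    print(n,calibration(n))
    cv2.imwrite(f"pics/{n}0.png",camera(n)[:,:,::-1])
E
```

```text
pics
{'clock': 0.0, 'joints': array([ 1.24241378e+00,  3.00477678e-01,  1.52156764e+00, -3.85437197e-05,
        1.32068955e+00, -6.66050551e-02]), 'qd': array([-0.00139959,  0.000866  ,  0.00041944, -0.00091944, -0.00136522,
       -0.00035793]), 'effort': array([-7.03333135e-04, -5.31807590e+01, -3.52733767e+01,  7.07564154e-02,
        2.44054024e-02, -9.25837071e-05]), 'eef_pos': array([142.27423436, 531.02460433, 212.88840214]), 'eef_rot': array([-1.60472771,  1.5696535 , -1.86649564]), 'wrist_force': array([ 0.00955358,  0.10022219, -0.14801344]), 'moment': array([ 0.02058163,  0.01259091, -0.07820161]), 'finger_gap': 94.01886777671032}
scene {'fov_y': 47.68497358417276, 'cx': 254.7704934710091, 'cy': 193.2929193717638, 'position': array([ 886.59747337,  630.1414798 , 1126.62727355]), 'attitude': array([-2.50652451, -0.01027354,  2.62068238])}
top {'fov_y': 51.905720288415246, 'cx': 260.79889366299307, 'cy': 189.6058127568714, 'position': array([ 325.75435027,  -17.97378567, 1259.51735958]), 'attitude': array([-2.96846407,  0.00426707, -1.59715879])}
wrist {'fov_y': 65.92153130234911, 'cx': 254.34816847728604, 'cy': 191.0591043278448, 'position': array([ 71.31736008, 550.61995871, 383.33391302]), 'attitude': array([2.88265331e+00, 8.95128731e-04, 1.30772009e+00])}
```

View pics/scene0.png

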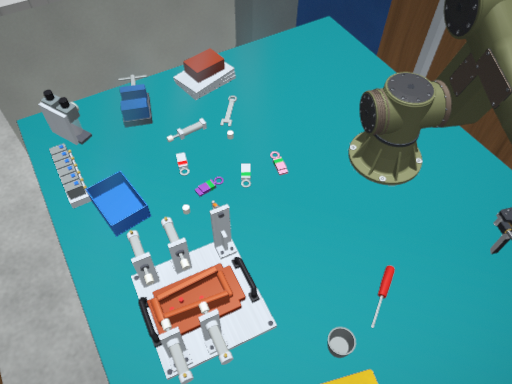

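View pics/top0.png

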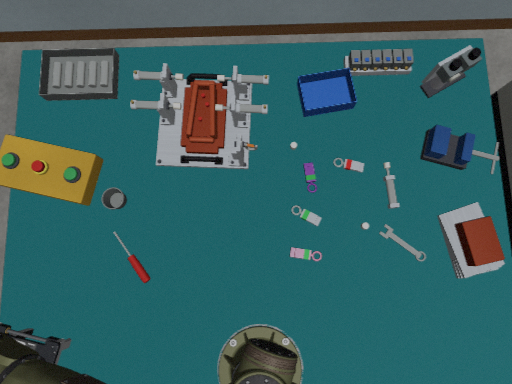

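View pics/wrist0.png

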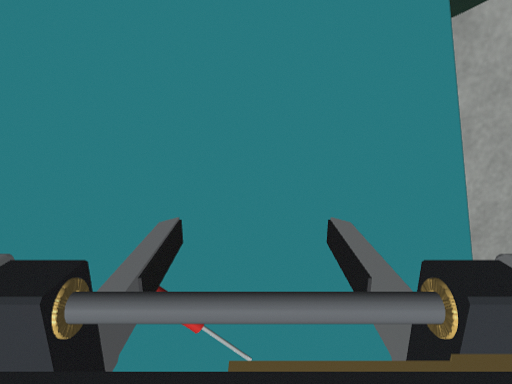

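The scene picture shows four gauge-like pieces. In the top picture they are:
- Silver with a green band at (308,216). This is the target by its description.
- Purple at (311,177) and pink at (305,254), both look-alikes.
- Red-banded at (350,165).

The hook upright is at about (245,147), with the orange gate pointing right.

```bash
cat > h.py <<'E'
import numpy as np,cv2
from scipy.spatial.transform import Rotation as Ro
from cell import telemetry,camera,calibration
def cal(n):
    c=calibration(n); f=192/np.tan(np.radians(c["fov_y"])/2)
    return f,c["cx"],c["cy"],np.array(c["position"]),Ro.from_euler("xyz",c["attitude"]).as_matrix()
def ray(c,u,v):
    f,cx,cy,p,R=c; d=R@np.array([(u-cx)/f,(v-cy)/f,1]); return p,d/np.linalg.norm(d)
def plane(c,u,v,z):
    p,d=ray(c,u,v); return p+d*(z-p[2])/d[2]
def proj(c,X):
    f,cx,cy,p,R=c; q=R.T@(np.array(X)-p); return np.array([cx+f*q[0]/q[2],cy+f*q[1]/q[2]])
def tri(c1,a,c2,b):
    p,d=ray(c1,*a);q,e=ray(c2,*b); M=np.array([d,-e]).T
    s=np.linalg.lstsq(M,q-p,rcond=None)[0]; A=p+d*s[0];B=q+e*s[1]; return (A+B)/2,np.linalg.norm(A-B)
def crop(im,x0,y0,w,h,s,fn):
    cv2.imwrite(fn,cv2.resize(im[y0:y0+h,x0:x0+w,::-1],None,fx=s,fy=s,interpolation=cv2.INTER_NEAREST))
E
python3 - <<'E'
from h import *
t=cv2.imread("pics/top0.png")[:,:,::-1]; s=cv2.imread("pics/scene0.png")[:,:,::-1]
crop(t,225,125,110,110,5,"pics/tc.png"); crop(s,165,135,110,130,4,"pics/sc.png")
c=cal("top");print(np.round([plane(c,308,216,8),plane(c,296,211,8),plane(c,245,147,150),plane(c,250,146,160)]))
E
```

```text
[[ 455. -166.    8.]
 [ 472. -129.    8.]
 [ 647.   24.  150.]
 [ 647.    9.  160.]]
```

View pics/tc.png

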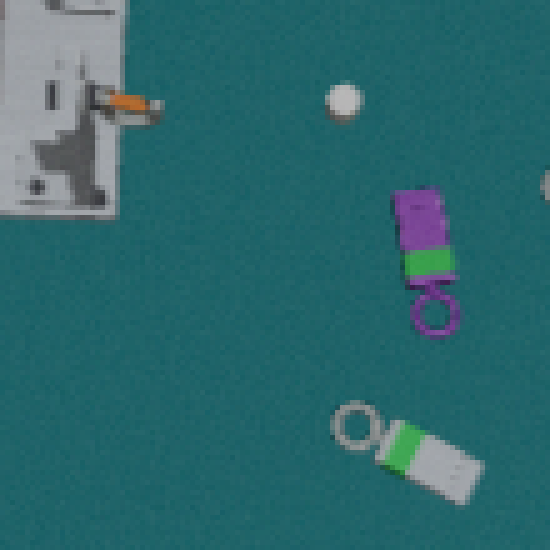

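View pics/sc.png

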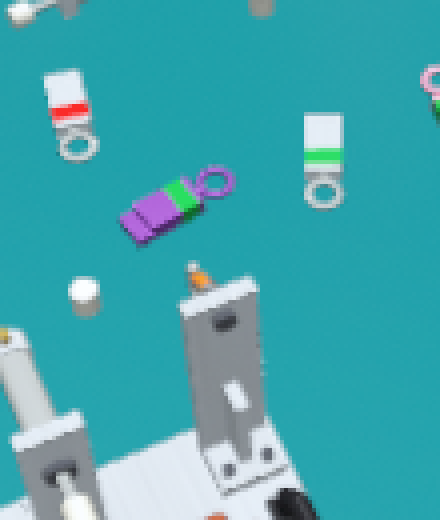

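Run:
```python
from h import *
for n,fn,box in(("top","pics/top0.png",(290,200,35,28)),("scene","pics/scene0.png",(236,158,22,34))):
    im=cv2.imread(fn); hsv=cv2.cvtColor(im,cv2.COLOR_BGR2HSV); x,y,w,h=box
    H=hsv[y:y+h,x:x+w]
    g=cv2.inRange(H,(50,140,120),(75,255,255)); wh=cv2.inRange(H,(0,0,110),(180,70,255))
    c=cal(n)
    for nm,m in(("band",g),("white",wh)):
        k,l,st,ce=cv2.connectedComponentsWithStats(m)
        for i in range(1,k):
            if st[i,4]>8:
                u=ce[i]+[x,y]; print(n,nm,st[i],u.round(1),[plane(c,*u,z).round(1) for z in (8,16)])
# white-tip of hook etc.
```

```text
top band [13 10  7 10 36] [305.6 214.2] [array([ 461.4, -158.8,    8. ]), array([ 460.5, -157.9,   16. ])]
top white [ 1  5 15 13 76] [297.8 210.7] [array([ 473.3, -134.7,    8. ]), array([ 472.4, -133.9,   16. ])]
top white [ 16  12  16  14 129] [313.5 218.5] [array([ 446.9, -183.2,    8. ]), array([ 446.1, -182.2,   16. ])]
scene band [ 5 14  9  3 22] [245.6 173.2] [array([ 451.6, -165.8,    8. ]), array([ 454.7, -160.1,   16. ])]
scene white [ 5  5 10  9 81] [245.5 167.4] [array([ 439.8, -187.5,    8. ]), array([ 443. , -181.6,   16. ])]
scene white [ 5 18 10 11 78] [245.3 180.3] [array([ 467. , -140.2,    8. ]), array([ 470. , -134.7,   16. ])]
```

```bash
cat >> h.py <<'E'
def goal(pos,jaw_deg,pitch=0):
    """needed [turn,shift] fractions: tool pointing down, jaws along angle jaw_deg"""
    s=telemetry.read_state(); R=Ro.from_euler("xyz",s["eef_rot"])
    best=None
    for a in(jaw_deg,jaw_deg+180):
        a=np.radians(a); y=np.array([np.cos(a),np.sin(a),0]); x=np.array([0,0,-1.])
        T=Ro.from_matrix(np.array([x,y,np.cross(x,y)]).T)
        rv=(R.inv()*T).as_rotvec()
        sh=R.inv().apply(np.array(pos)-s["eef_pos"])
        print("rot",np.round(rv/np.pi,4),"(deg",np.round(np.degrees(rv),1),") shift",np.round(sh/300,4),"q6",round(s["joints"][5],2))
def st():
    s=telemetry.read_state(); print("t",round(s["clock"],2),"tcp",s["eef_pos"].round(1),"F",s["wrist_force"].round(2),"gap",round(s["finger_gap"],1)); print(Ro.from_euler("xyz",s["eef_rot"]).as_matrix().round(4).tolist(),s["joints"].round(2)); return s
E
python3 -c "
from h import *
st(); goal([450,-173,200],150)"
```

```text
t 0.15 tcp [142.3 531.1 213. ] F [-0.33  0.43 -0.11] gap 94.2
[[-0.0003, 0.2588, 0.9659], [-0.0008, 0.9659, -0.2588], [-1.0, -0.0008, -0.0001]] [ 1.24  0.3   1.52  0.    1.32 -0.07]
rot [-4.167e-01 -2.000e-04  2.000e-04] (deg [-75.  -0.   0.] ) shift [ 0.045  -2.0016  1.5981] q6 -0.07
rot [5.833e-01 2.000e-04 2.000e-04] (deg [105.   0.   0.] ) shift [ 0.045  -2.0016  1.5981] q6 -0.07
```

```bash
python3 -m handwheel '[[0.29,0,0,0,-1,0.8,1],[0.29,0,0,0,-1,0.8,1],[0.29,0,0,0,-1,0.8,1],[0.29,0,0,0,-1,0.8,1],[0.29,0,0,0,-1,0.8,1],[0.29,0,0,0,-1,0.8,1],[0.29,0,0,0,-1,0.8,1]]'
python3 -c "
from h import *
st(); goal([450,-173,200],330)"
```

```text
clock: 1.02
eef_pos: [297.4, 176.6, 213.4]
eef_rot: [-0.11, 1.57, -1.288]
wrist_force: [-0.4, 0.2, 0.1]
finger_gap: 93.9
t 1.02 tcp [297.4 176.6 213.4] F [-0.39  0.21  0.08] gap 93.9
[[0.0002, 0.9238, 0.3828], [-0.0009, 0.3828, -0.9238], [-1.0, -0.0001, 0.0009]] [ 0.43 -0.18  2.03 -0.    1.29  0.04]
rot [ 2.917e-01  3.000e-04 -1.000e-04] (deg [52.5  0.  -0. ] ) shift [0.0457 0.0239 1.2712] q6 0.04
rot [-7.083e-01  1.000e-04  3.000e-04] (deg [-1.275e+02  0.000e+00  1.000e-01] ) shift [0.0457 0.0239 1.2712] q6 0.04
```

```bash
python3 -m handwheel '[[0.29,0,0,0,0.02,1,1],[0.29,0,0,0,0.02,1,1],[0.29,0,0,0,0.02,1,1],[0.29,0,0,0,0.02,1,1],[0.29,0,0,0,0.02,1,1],[0.29,0,0,0,0.02,1,1]]'
python3 - <<'E'
from h import *
st(); cv2.imwrite("pics/w1.png",camera("wrist")[:,:,::-1]); print(calibration("wrist")); goal([450,-173,200],330)
E
```

```text
clock: 1.78
eef_pos: [418.5, -99.8, 213.0]
eef_rot: [-0.607, 1.57, -2.701]
wrist_force: [0.4, 0.0, -0.3]
finger_gap: 94.2
t 1.77 tcp [418.5 -99.8 213. ] F [ 0.4   0.02 -0.31] gap 94.2
[[-0.0009, 0.8665, -0.4992], [-0.0004, -0.4992, -0.8665], [-1.0, -0.0006, 0.0009]] [-0.32  0.03  1.84 -0.    1.28  0.2 ]
{'fov_y': 65.92153130234911, 'cx': 254.34816847728604, 'cy': 191.0591043278448, 'position': array([455.17241347, -33.81277065, 383.35744871]), 'attitude': array([ 2.88373133e+00, -4.29561973e-04, -5.20137343e-01])}
rot [0.0015 0.0002 0.0003] (deg [0.3 0.  0. ] ) shift [0.0434 0.2162 0.1633] q6 0.2
rot [-9.985e-01 -4.000e-04  3.000e-04] (deg [-1.797e+02 -1.000e-01  1.000e-01] ) shift [0.0434 0.2162 0.1633] q6 0.2
```

View pics/w1.png

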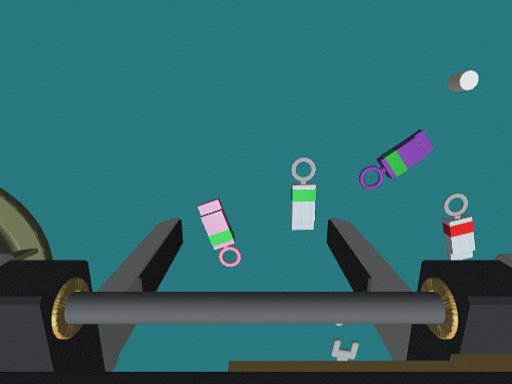

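Run:
```python
from h import *
im=cv2.imread("pics/w1.png"); crop(im[:,:,::-1],265,145,80,95,6,"pics/w1c.png")
hsv=cv2.cvtColor(im,cv2.COLOR_BGR2HSV); x,y,w,h=275,150,60,90; H=hsv[y:y+h,x:x+w]
m=cv2.inRange(H,(0,0,90),(180,80,255))|cv2.inRange(H,(50,140,100),(72,255,255))
m2=cv2.morphologyEx(m,cv2.MORPH_OPEN,np.ones((9,9)))
c=cal("wrist")
r=cv2.minAreaRect(cv2.findNonZero(m2)); ctr=np.array(r[0])+[x,y]; print("block",ctr,r)
bt=[plane(c,*(p+[x,y]),16) for p in cv2.boxPoints(r)]; print(np.round(bt,1))
cn=[q for q in cv2.findContours(m,cv2.RETR_CCOMP,cv2.CHAIN_APPROX_NONE)[0] if len(q)>15]
for q in cn: (u,v),rad=cv2.minEnclosingCircle(q); print("cont",u+x,v+y,rad,len(q),plane(c,u+x,v+y,8).round(1))
g=cv2.inRange(H,(50,140,100),(72,255,255)); M=cv2.moments(g,True); u=M["m10"]/M["m00"]+x,M["m01"]/M["m00"]+y
print("band",u,plane(c,*u,16).round(1))
```

```text
block [303. 206.] ((28.0, 56.0), (46.0, 24.0), 90.0)
[[ 453.  -132.    16. ]
 [ 479.5 -147.2   16. ]
 [ 451.2 -203.2   16. ]
 [ 423.5 -187.4   16. ]]
cont 302.5 193.625 36.9005126953125 195 [ 459.3 -154.3    8. ]
cont 297.0 201.0 6.000100135803223 24 [ 448.3 -159.6    8. ]
cont 303.0 169.0 8.544103622436523 44 [ 475.  -125.4    8. ]
band (303.5, 195.0) [ 459.5 -154.    16. ]
```

View pics/w1c.png

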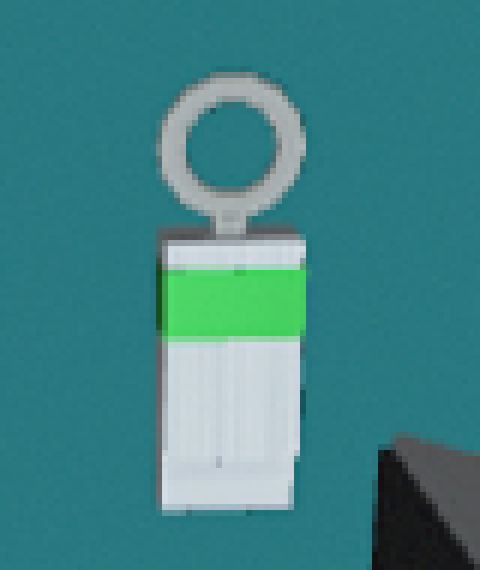

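Run:
```python
from h import *
c=cal("wrist")
e=plane(c,303,168.8,8); r=plane(c,302.9,230,10); f=plane(c,265+234/6,145+239/6,16)
d=e-r; print(e,r,f,np.hypot(*d[:2]),np.degrees(np.arctan2(d[1],d[0])))
d[2]=0;u=d/np.linalg.norm(d); print("origin from eye",e-51*u,"from rear",r+32*u,"front",f-32*u)
o=(e-51*u+r+32*u+f-32*u)/3; g=o+2*u; print("grip",g); a=np.degrees(np.arctan2(d[1],d[0]))
# TCP 11mm below grasp pt: grasp at z=8 -> tcp z -3?? fingertips -11
goal([g[0],g[1],9],a-90)
```

```text
[ 475.09412885 -125.20621804    8.        ] [ 436.24810864 -199.15586377   10.        ] [ 466.21938146 -142.32934328   16.        ] 83.53181063740874 62.286889355579014
origin from eye [ 451.37685257 -170.35586706    8.        ] from rear [ 451.12953689 -170.82667223   10.        ] front [ 451.33795321 -170.65853482   16.        ]
grip [ 452.21153683 -168.8431169    11.33333333]
rot [-0.0112  0.0002  0.0003] (deg [-2.  0.  0.] ) shift [0.68   0.2162 0.1471] q6 0.2
rot [ 9.888e-01  4.000e-04 -3.000e-04] (deg [ 1.78e+02  1.00e-01 -1.00e-01] ) shift [0.68   0.2162 0.1471] q6 0.2
```

```bash
python3 -m handwheel '[[-0.011,0,0,0.05,0.216,0.147,0.6],[-0.011,0,0,0.2,0.216,0.147,0.6],[-0.011,0,0,0.4,0.216,0.147,0.6],[-0.011,0,0,0.52,0.216,0.147,0.6],[-0.011,0,0,0.52,0.216,0.147,0.6],[-0.011,0,0,0.52,0.216,0.147,0.6]]'
python3 - <<'E'
from h import *
st(); cv2.imwrite("pics/w2.png",camera("wrist")[:,:,::-1]); goal([452.2,-168.8,10],-27.7)
E
```

```text
clock: 2.58
eef_pos: [453.2, -168.1, 58.7]
eef_rot: [1.189, 1.57, -0.864]
wrist_force: [-0.1, -0.7, 0.3]
finger_gap: 56.3
t 2.58 tcp [ 453.2 -168.1   58.7] F [-0.09 -0.68  0.32] gap 56.3
[[0.0008, 0.8859, -0.4639], [-0.001, -0.4639, -0.8859], [-1.0, 0.0012, 0.0005]] [-0.43  0.35  1.86 -0.    0.93  0.05]
rot [ 0.0002  0.0001 -0.0006] (deg [ 0.   0.  -0.1] ) shift [ 0.1631 -0.0029  0.0027] q6 0.05
rot [-9.998e-01  1.000e-03  2.000e-04] (deg [-180.     0.2    0. ] ) shift [ 0.1631 -0.0029  0.0027] q6 0.05
```

View pics/w2.png

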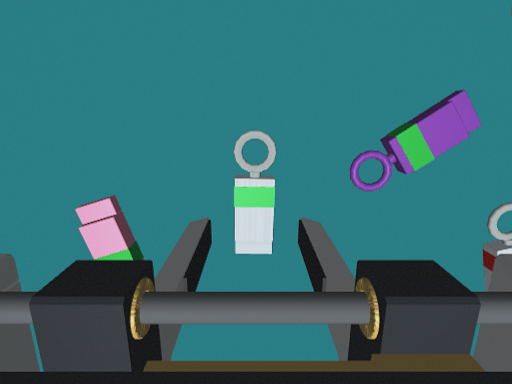

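The green gauge sits centred between the fingers, with its ring at (254,152) and block at (254,215). It runs straight along the image, and the look-alikes are clear of it. I'll go down and grip.

```bash
python3 -m handwheel '[[0,0,0,0.08,-0.003,0.003,0.6],[0,0,0,0.163,-0.003,0.003,0.6],[0,0,0,0.163,-0.003,0.003,0.6],[0,0,0,0.163,-0.003,0.003,0.6],[0,0,0,0.163,-0.003,0.003,0],[0,0,0,0.163,-0.003,0.003,0],[0,0,0,0.163,-0.003,0.003,0],[0,0,0,0.163,-0.003,0.003,0],[0,0,0,0.163,-0.003,0.003,0]]' 55
python3 - <<'E'
from h import *
st(); cv2.imwrite("pics/w3.png",camera("wrist")[:,:,::-1])
E
```

```text
clock: 3.75
eef_pos: [452.3, -168.9, 10.3]
eef_rot: [1.377, 1.568, -0.677]
wrist_force: [-1.8, 0.1, 5.6]
finger_gap: 29.4
t 3.75 tcp [ 452.3 -168.9   10.3] F [-1.77  0.15  5.56] gap 29.4
[[0.0018, 0.8857, -0.4643], [-0.0015, -0.4643, -0.8857], [-1.0, 0.0023, 0.0005]] [-0.43  0.44  1.88 -0.    0.83  0.05]
```

View pics/w3.png

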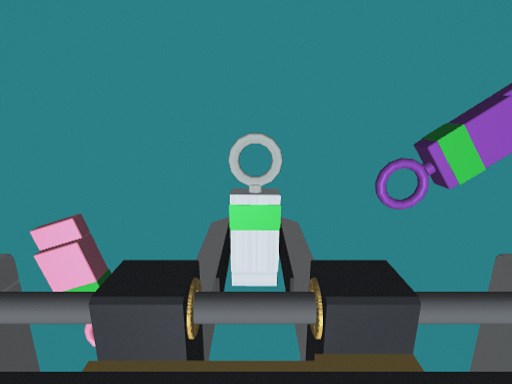

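Run:
```python
from h import *
P={}
for n in("top","scene"):
    im=cv2.imread(f"pics/{n}0.png"); hsv=cv2.cvtColor(im,cv2.COLOR_BGR2HSV)
    m=cv2.inRange(hsv,(8,150,130),(22,255,255)); k,l,s,ce=cv2.connectedComponentsWithStats(m)
    for i in range(1,k):
        if s[i,4]>3: print(n,s[i],ce[i].round(1))
ct,cs=cal("top"),cal("scene")
# upright top corners in scene crop: (180,302),(257,278),(262,290..)/4+(165,135)
for p in((180,300),(257,277),(260,289),(183,315)): print(plane(cs,165+p[0]/4,135+p[1]/4,200).round(1))
# nose tip: scene crop (193,267); top crop (156,105)
print(tri(ct,(225+156/5,125+106/5),cs,(165+193/4,135+267/4)))
s=st(); goal([640,-130,270],0)
```

```text
top [191 101   3   6   7] [191.7 103.1]
top [190 109   4   3   5] [191.4 109.8]
top [190 115   2   4   4] [190.5 116.5]
top [   0  135   95   68 3810] [ 45.2 168.3]
top [194 137   6   3   8] [196.9 138.4]
top [201 138   3   2   5] [202.2 138.6]
top [206 139   4   2   4] [207.5 139.8]
top [248 144   6   3  15] [250.4 145.1]
scene [213 204   4   2   6] [214.5 204.5]
scene [ 148  264   90   70 2014] [193.2 293.4]
scene [226 301   5   3   6] [228.2 302. ]
scene [218 305   5   3   5] [220.  305.6]
scene [172 313  30  20 245] [187.4 323. ]
[665.4  32.3 200. ]
[613.9  40.7 200. ]
[616.6  50.  200. ]
[668.9  43.7 200. ]
(array([640.54292621,  -7.30714716, 171.56509269]), np.float64(4.00594724345426))
t 3.8 tcp [ 452.3 -168.9   10.3] F [-2.12  0.53  6.21] gap 29.2
[[0.0019, 0.8857, -0.4643], [-0.0014, -0.4643, -0.8857], [-1.0, 0.0023, 0.0004]] [-0.43  0.44  1.88 -0.    0.83  0.05]
rot [-0.1537  0.0003 -0.0007] (deg [-27.7   0.1  -0.1] ) shift [-0.8646  0.4959 -0.4051] q6 0.05
rot [ 8.463e-01 -9.000e-04 -4.000e-04] (deg [ 1.523e+02 -2.000e-01 -1.000e-01] ) shift [-0.8646  0.4959 -0.4051] q6 0.05
```

```bash
python3 -m handwheel '[[0,0,0,-0.15,0,0,0],[0,0,0,-0.3,0,0,0],[0,0,0,-0.5,0.05,-0.05,0],[-0.05,0,0,-0.7,0.2,-0.16,0],[-0.1,0,0,-0.86,0.35,-0.28,0],[-0.15,0,0,-0.86,0.5,-0.4,0],[-0.15,0,0,-0.86,0.5,-0.4,0],[-0.15,0,0,-0.86,0.5,-0.4,0],[-0.15,0,0,-0.86,0.5,-0.4,0],[-0.15,0,0,-0.86,0.5,-0.4,0]]'
python3 - <<'E'
from h import *
st(); cv2.imwrite("pics/w4.png",camera("wrist")[:,:,::-1]); print(calibration("wrist"))
E
```

```text
clock: 5.05
eef_pos: [639.7, -132.2, 268.7]
eef_rot: [0.879, 1.569, -0.704]
wrist_force: [0.1, 0.6, -1.7]
finger_gap: 29.2
t 5.05 tcp [ 639.7 -132.2  268.7] F [ 0.14  0.59 -1.65] gap 29.2
[[0.0017, 0.9999, -0.0123], [-0.0014, -0.0123, -0.9999], [-1.0, 0.0017, 0.0014]] [-0.26  0.51  1.11 -0.    1.52 -0.25]
{'fov_y': 65.92153130234911, 'cx': 254.34816847728604, 'cy': 191.0591043278448, 'position': array([640.72970461, -57.80040676, 439.08794342]), 'attitude': array([ 2.88225688, -0.0032565 , -0.01345642])}
```

View pics/w4.png

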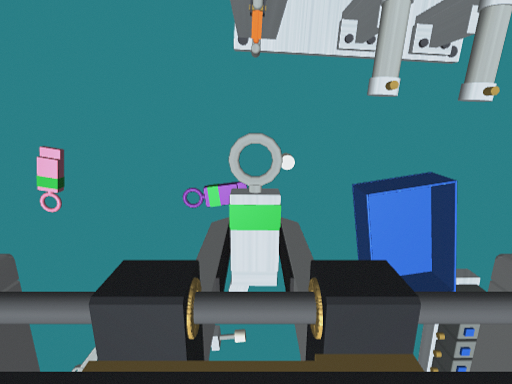

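```bash
python3 -m handwheel '[[0,0,0,-0.08,0,-0.08,0],[0,0,0,-0.16,0,-0.16,0],[0,0,0,-0.16,0,-0.16,0],[0,0,0,-0.16,0,-0.16,0],[0,0,0,-0.16,0,-0.16,0]]'
python3 - <<'E'
from h import *
st(); im=camera("wrist"); cv2.imwrite("pics/w5.png",im[:,:,::-1]); print(calibration("wrist"))
crop(im,200,0,110,150,5,"pics/w5c.png")
s=camera("scene"); cv2.imwrite("pics/s5.png",s[:,:,::-1])
E
```

```text
clock: 5.72
eef_pos: [640.0, -85.0, 315.6]
eef_rot: [0.179, 1.57, -1.405]
wrist_force: [-0.1, 0.4, -2.3]
finger_gap: 29.7
t 5.72 tcp [640.  -85.  315.6] F [-0.11  0.35 -2.29] gap 29.7
[[0.0002, 0.9999, -0.0131], [-0.0013, -0.0131, -0.9999], [-1.0, 0.0002, 0.0013]] [-0.19  0.48  1.04 -0.    1.62 -0.18]
{'fov_y': 65.92153130234911, 'cx': 254.34816847728604, 'cy': 191.0591043278448, 'position': array([641.29246261, -10.50294352, 486.06017134]), 'attitude': array([ 2.88243895e+00, -1.81808733e-03, -1.43515933e-02])}
```

View pics/w5c.png

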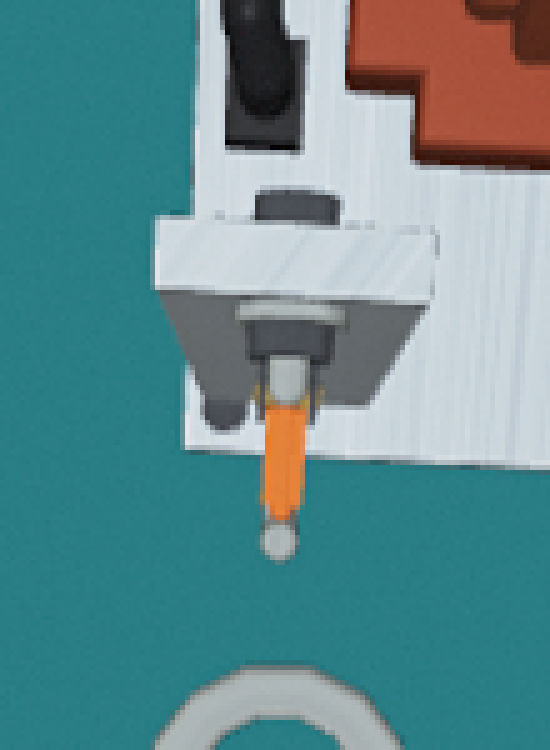

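The crop shows the upright's top with its front edge from (155,290) to (434,306). The orange gate is at about (284,460) and the nose's round end at (279,541), all in crop pixels. The eye is still below and clear of it.

Run:
```python
from h import *
c=cal("wrist")
q=lambda x,y,z:plane(c,200+x/5,y/5,z)
fl,fr,bl,br=[q(*p,200) for p in((154,291),(433,307),(154,216),(437,229))]
d=fr-fl; print(fl,fr,np.linalg.norm(d),np.degrees(np.arctan2(d[1],d[0])),"thick",np.linalg.norm(bl-fl),np.linalg.norm(br-fr))
e=br-bl; print("back edge ang",np.degrees(np.arctan2(e[1],e[0])))
O=(fl+fr)/2; n=q(279,541,172); print("face ctr",O,"nose",n, "dist",np.linalg.norm((n-O)[:2]),"heading",np.degrees(np.arctan2(*(O-n)[1::-1])))
# fixture plate edge (185,448)-(550,468) at z~?
for z in(10,20):
    a,b=q(185,449,z),q(550,468,z);print("plate",np.degrees(np.arctan2(*(b-a)[1::-1])))
g1=q(284,408,178);g2=q(284,515,168);print("gate",g1,g2)
```

```text
[621.52964828  36.84550708 200.        ] [671.43829632  33.49986733 200.        ] 50.020660274724236 -3.8351003439131537 thick 12.249333565917523 12.805212348445298
back edge ang -3.196681702295234
face ctr [646.4839723   35.17268721 200.        ] nose [643.50705554  -6.12242862 172.        ] dist 41.40227800967594 heading 85.87674674359425
plate -3.6367344527756438
plate -3.6367344527756473
gate [644.77202955  18.90859925 178.        ] [644.632766    -0.92139306 168.        ]
```

Run:
```python
from h import *
c=cal("wrist"); s=telemetry.read_state(); im=cv2.imread("pics/w5.png")
crop(im[:,:,::-1],215,115,80,180,3,"pics/w5d.png")
hsv=cv2.cvtColor(im,cv2.COLOR_BGR2HSV); H=hsv[125:200,215:300]
m=cv2.inRange(H,(0,0,90),(180,80,255))
for q in cv2.findContours(m,cv2.RETR_CCOMP,cv2.CHAIN_APPROX_NONE)[0]:
    if len(q)>60:
        (u,v),w,a=cv2.fitEllipse(q); u+=215;v+=125; X=plane(c,u,v,s["eef_pos"][2]-2.3)
        l=plane(c,u-w[0]/2,v,s["eef_pos"][2]-2.3); print(u,v,w,len(q),"rel",(X-s["eef_pos"]).round(2),"rad",np.linalg.norm(X-l))
        R=Ro.from_euler("xyz",s["eef_rot"]).as_matrix(); print("tool",R.T@(X-s["eef_pos"]))
```

```text
256.16988372802734 167.81660079956055 (59.40757751464844, 69.66372680664062) 281 rel [ 2.18 42.85 -2.3 ] rad 17.541191083933477
tool [  2.24260209   1.62281864 -42.87762943]
255.09972381591797 159.44515228271484 (33.50547409057617, 34.14924240112305) 95 rel [ 1.62 47.83 -2.3 ] rad 9.82176586120108
tool [  2.23528835   0.99367249 -47.85327676]
```

View pics/w5d.png

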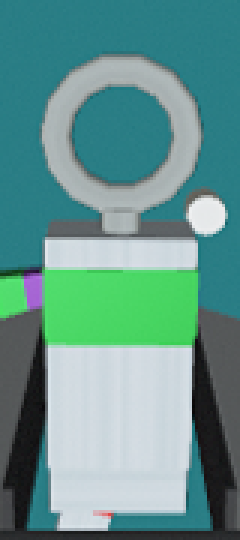

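```bash
python3 -c "
from h import *
goal([639.4,-57.4,195],-3.8)"
```

```text
rot [ 0.017   0.0004 -0.0003] (deg [ 3.1  0.1 -0. ] ) shift [ 0.4031 -0.0039 -0.0919] q6 -0.18
rot [-9.83e-01  4.00e-04  7.00e-04] (deg [-1.769e+02  1.000e-01  1.000e-01] ) shift [ 0.4031 -0.0039 -0.0919] q6 -0.18
```

```bash
python3 -m handwheel '[[0.017,0,0,0.05,-0.004,-0.092,0],[0.017,0,0,0.15,-0.004,-0.092,0],[0.017,0,0,0.27,-0.004,-0.092,0],[0.017,0,0,0.36,-0.004,-0.092,0],[0.017,0,0,0.4,-0.004,-0.092,0],[0.017,0,0,0.4,-0.004,-0.092,0],[0.017,0,0,0.4,-0.004,-0.092,0],[0.017,0,0,0.4,-0.004,-0.092,0]]'
python3 - <<'E'
from h import *
st(); im=camera("wrist"); cv2.imwrite("pics/w6.png",im[:,:,::-1]); crop(im,190,40,130,120,5,"pics/w6c.png")
s=camera("scene");crop(s,165,150,110,110,5,"pics/s6c.png");goal([639.4,-57.4,190],-3.8)
E
```

```text
clock: 6.82
eef_pos: [639.7, -57.4, 197.0]
eef_rot: [1.039, 1.568, -0.598]
wrist_force: [0.3, 0.2, -1.0]
finger_gap: 29.7
t 6.83 tcp [639.7 -57.4 197. ] F [ 0.35  0.23 -0.99] gap 29.7
[[0.0023, 0.9978, -0.0664], [-0.0015, -0.0664, -0.9978], [-1.0, 0.0024, 0.0014]] [-0.15  0.52  1.25 -0.    1.37 -0.08]
rot [-0.      0.0004 -0.0006] (deg [-0.   0.1 -0.1] ) shift [ 0.022  -0.0005  0.0001] q6 -0.08
rot [ 1.e+00 -9.e-04 -7.e-04] (deg [ 1.8e+02 -2.0e-01 -1.0e-01] ) shift [ 0.022  -0.0005  0.0001] q6 -0.08
```

View pics/w6c.png

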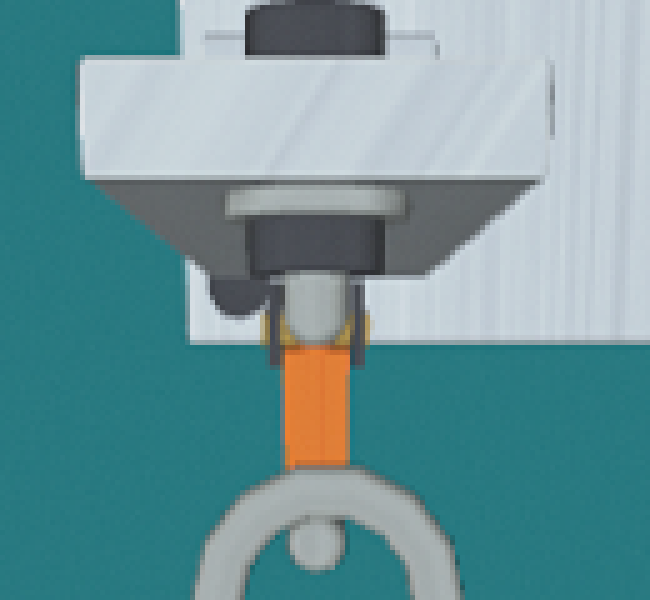

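View pics/s6c.png

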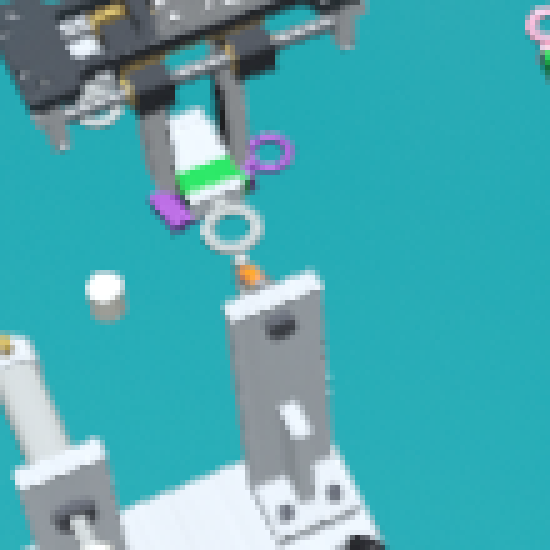

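Run:
```python
from h import *
c=cal("wrist"); q=lambda x,y,z:plane(c,190+x/5,40+y/5,z)
n=q(317,545,173.5); o=q(322,467,194.7); i=q(322,518,194.7); print("nose",n,"outer",o,"inner",i)
u=np.array([.066,.998,0]); fc=(q(85,180,200)+q(546,180,200))/2; print("face",fc,"width",np.linalg.norm(q(85,180,200)-q(546,180,200)))
r=(o+i)/2; print("rim x in upright:",(r-fc)@u,"lateral",(r-fc)@np.array([.998,-.066,0]),"nose",(n-fc)@u,(n-fc)@np.array([.998,-.066,0]))
```

```text
nose [642.9421922   -5.97099278 173.5       ] outer [644.29259392   5.37362797 194.7       ] inner [ 6.43901532e+02 -4.02805223e-01  1.94700000e+02]
face [645.64056765  35.55119838 200.        ] width 48.730067260091516
rim x in upright: -33.10152673650467 lateral 0.6419242684110824 nose -41.61723954902501 0.047485923506225595
```

```bash
python3 -m handwheel '[[0,0,0,0.01,0,-0.004,0],[0,0,0,0.02,0,-0.004,0],[0,0,0,0.027,0,-0.004,0],[0,0,0,0.027,0,-0.004,0],[0,0,0,0.027,0,-0.004,0]]'; for i in 1 2 3 4 5 6; do python3 -c "
from h import *
camera('top'); s=telemetry.read_state(); print(s['eef_pos'].round(2),s['wrist_force'].round(2),s['moment'].round(3))"; done
```

```text
clock: 7.55
eef_pos: [639.7, -56.2, 188.5]
eef_rot: [0.947, 1.568, -0.69]
wrist_force: [0.0, -0.2, -1.3]
finger_gap: 29.5
[639.67 -56.2  188.58] [ 0.05 -0.17 -1.83] [-0.083  0.071 -0.015]
[639.67 -56.19 188.59] [-0.22 -0.55 -1.79] [-0.104  0.062 -0.025]
[639.66 -56.18 188.57] [-0.35 -0.68 -0.23] [-0.086  0.106 -0.024]
[639.65 -56.21 188.58] [ 0.51  0.53 -1.08] [-0.074  0.072 -0.008]
[639.63 -56.17 188.55] [ 0.57 -0.62 -2.19] [-0.033  0.069 -0.01 ]
[639.65 -56.15 188.54] [ 0.87  0.31 -1.59] [-0.13   0.134 -0.014]
```

```bash
cat > rd.py <<'E'
from h import *
A=[]
for i in range(4):
    camera('top'); s=telemetry.read_state(); A.append(np.r_[s['eef_pos'],s['wrist_force'],s['moment']])
print(round(s['clock'],2),np.mean(A,0).round(2),s['finger_gap'].round(1))
E
python3 -m handwheel '[[0,0,0,0.004,0,0,0],[0,0,0,0.008,0,0,0],[0,0,0,0.008,0,0,0]]'|grep -E "pos|force"; python3 rd.py
python3 -m handwheel '[[0,0,0,0.004,0,0,0],[0,0,0,0.008,0,0,0],[0,0,0,0.008,0,0,0]]'|grep -E "pos|force"; python3 rd.py
```

```text
eef_pos: [639.6, -56.2, 186.0]
wrist_force: [0.2, 0.2, -0.9]
eef_pos: [639.6, -56.2, 183.6]
wrist_force: [-0.2, -0.7, -1.7]Traceback (most recent call last):
  File "rd.py", line 5, in <module>
    print(round(s['clock'],2),np.mean(A,0).round(2),s['finger_gap'].round(1))
                                                    ^^^^^^^^^^^^^^^^^^^^^
AttributeError: 'float' object has no attribute 'round'
Traceback (most recent call last):
  File "rd.py", line 5, in <module>
    print(round(s['clock'],2),np.mean(A,0).round(2),s['finger_gap'].round(1))
                                                    ^^^^^^^^^^^^^^^^^^^^^
AttributeError: 'float' object has no attribute 'round'
```

```bash
sed -i "s/,s\['finger_gap'\].round(1)/,round(s['finger_gap'],1)/" rd.py; python3 rd.py
python3 -m handwheel '[[0,0,0,0.004,0,0,0],[0,0,0,0.008,0,0,0],[0,0,0,0.008,0,0,0]]'|grep -E "force"; python3 rd.py
python3 -m handwheel '[[0,0,0,0.004,0,0,0],[0,0,0,0.008,0,0,0],[0,0,0,0.008,0,0,0]]'|grep -E "force"; python3 rd.py
```

```text
9.2 [ 6.3968e+02 -5.6200e+01  1.8381e+02  4.1000e-01 -3.1000e-01 -1.5900e+00
 -9.0000e-02  7.0000e-02 -1.0000e-02] 29.6
wrist_force: [0.2, 0.7, -1.3]
9.78 [ 6.3967e+02 -5.6190e+01  1.8138e+02 -1.5000e-01 -3.8000e-01 -1.3600e+00
 -8.0000e-02  8.0000e-02  1.0000e-02] 29.5
wrist_force: [0.6, 0.9, 0.5]
10.35 [ 6.3974e+02 -5.6190e+01  1.7917e+02 -2.1000e-01  2.1000e-01  0.0000e+00
  2.0000e-02  8.0000e-02  2.0000e-02] 29.0
```

```bash
sed -i 's/np.set/np.set/; 1a np.set_printoptions(suppress=True,linewidth=150)' rd.py
for i in 1; do python3 -m handwheel '[[0,0,0,0.004,0,0,0],[0,0,0,0.008,0,0,0],[0,0,0,0.008,0,0,0]]'|grep -E "force"; python3 rd.py
python3 -m handwheel '[[0,0,0,0.004,0,0,0],[0,0,0,0.008,0,0,0],[0,0,0,0.008,0,0,0]]'|grep -E "force"; python3 rd.py; done
```

```text
wrist_force: [0.0, -1.1, 2.7]
10.93 [639.83 -56.27 176.87   0.08  -1.01   3.32   0.05   0.03  -0.  ] 29.8
wrist_force: [-0.7, -1.9, 3.3]
11.5 [639.75 -56.41 174.32  -0.17  -2.18   2.68  -0.17   0.08   0.01] 29.7
```

Run:
```python
from h import *
im=camera("wrist"); cv2.imwrite("pics/w7.png",im[:,:,::-1]); crop(im,190,40,130,200,3,"pics/w7c.png")
```

```text
(no output)
```

View pics/w7c.png

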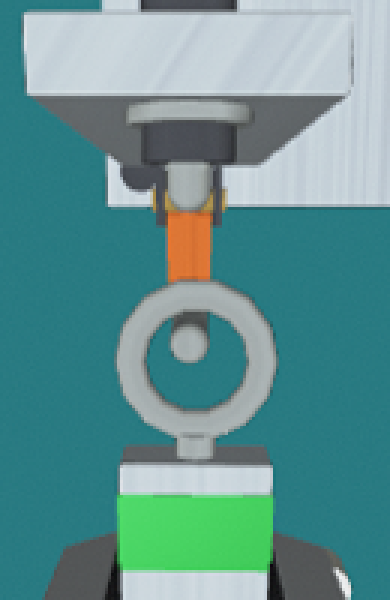

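```bash
python3 -m handwheel '[[0,0,0,0.004,0,0,0],[0,0,0,0.008,0,0,0],[0,0,0,0.008,0,0,0]]'|grep -E "force"; python3 rd.py
python3 -m handwheel '[[0,0,0,0.004,0,0,0],[0,0,0,0.008,0,0,0],[0,0,0,0.008,0,0,0]]'|grep -E "force"; python3 rd.py
```

```text
wrist_force: [0.3, -1.7, 2.3]
12.12 [639.72 -56.5  171.84  -0.86  -2.87   2.01  -0.3    0.11   0.  ] 29.6
wrist_force: [0.1, -2.6, 2.6]
12.7 [639.68 -56.58 169.34  -0.06  -2.57   1.86  -0.33   0.07   0.02] 29.4
```

```bash
python3 -m handwheel '[[0,0,0,0.004,0,0,0],[0,0,0,0.008,0,0,0],[0,0,0,0.008,0,0,0]]'|grep -E "force"; python3 rd.py
python3 -m handwheel '[[0,0,0,0.004,0,0,0],[0,0,0,0.008,0,0,0],[0,0,0,0.008,0,0,0]]'|grep -E "force"; python3 rd.py
```

```text
wrist_force: [-1.3, -2.8, 0.5]
13.28 [639.61 -56.71 166.79  -0.54  -2.58   1.4   -0.49   0.12  -0.  ] 29.7
wrist_force: [-0.4, -4.9, 0.2]
13.85 [639.46 -56.93 164.08  -0.53  -4.53  -0.95  -0.92   0.15   0.  ] 29.6
```

```bash
python3 -m handwheel '[[0,0,0,0.004,0,0,0],[0,0,0,0.004,0,0,0]]'|grep -E "force"; python3 rd.py
python3 - <<'E'
from h import *
im=camera("wrist"); cv2.imwrite("pics/w8.png",im[:,:,::-1]); crop(im,190,40,130,200,3,"pics/w8c.png")
E
```

```text
wrist_force: [0.6, -5.5, -2.9]
14.3 [639.34 -57.13 162.6   -0.47  -5.42  -2.32  -1.23   0.15  -0.  ] 29.3
```

View pics/w8c.png

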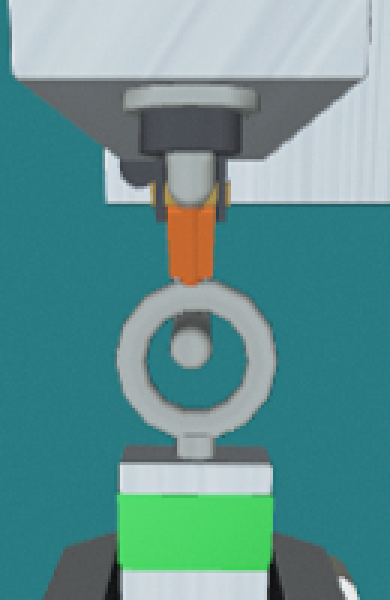

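```bash
python3 -m handwheel '[[0,0,0,0.005,0,-0.002,0],[0,0,0,0.005,0,-0.002,0]]'|grep -E "force"; python3 rd.py
python3 -m handwheel '[[0,0,0,0.005,0,-0.002,0],[0,0,0,0.005,0,-0.002,0]]'|grep -E "force"; python3 rd.py
```

```text
wrist_force: [0.8, 0.1, -0.7]
14.8 [639.4  -56.15 161.07  -0.2   -0.16  -1.24  -0.11   0.04  -0.01] 29.6
wrist_force: [0.4, 0.6, -1.1]
15.25 [639.45 -55.64 159.63   0.09  -0.25  -1.54  -0.05   0.07   0.01] 29.3
```

Run:
```python
from h import *
im=camera("wrist"); cv2.imwrite("pics/w9.png",im[:,:,::-1]); crop(im,205,40,100,140,4,"pics/w9c.png")
```

```text
(no output)
```

View pics/w9c.png

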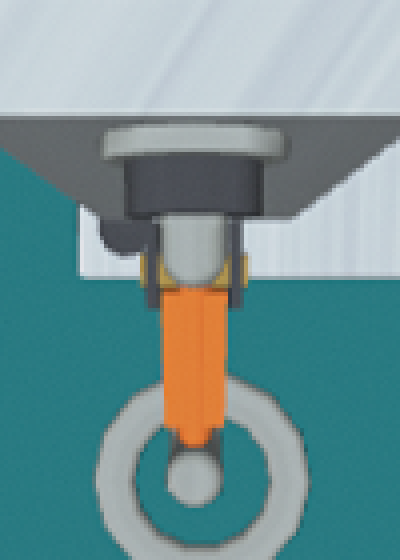

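The gate has sprung back over the rim: in the crop it lies across the ring at (195,410), with its tip at the nose (195,475). Next is the pull up, in small steps at full grip.

```bash
python3 -m handwheel '[[0,0,0,-0.005,0,0,0],[0,0,0,-0.01,0,0,0],[0,0,0,-0.01,0,0,0]]' 60|grep -E "force|pos"; python3 rd.py
python3 -m handwheel '[[0,0,0,-0.004,0,0,0],[0,0,0,-0.004,0,0,0]]'|grep -E "force"; python3 rd.py
python3 -m handwheel '[[0,0,0,-0.004,0,0,0],[0,0,0,-0.004,0,0,0]]'|grep -E "force"; python3 rd.py
```

```text
eef_pos: [639.5, -55.7, 162.9]
wrist_force: [-0.4, -0.3, -1.0]
15.88 [639.47 -55.67 162.68  -0.06   0.25  -1.1   -0.07   0.07   0.02] 29.3
wrist_force: [-0.1, -0.7, -1.2]
16.32 [639.45 -55.67 163.84   0.     0.19  -1.34  -0.07   0.07  -0.  ] 29.7
wrist_force: [-0.1, 0.5, -0.9]
16.77 [639.43 -55.67 165.03   0.58   0.27  -1.67  -0.07   0.07   0.01] 28.7
```

```bash
python3 -m handwheel '[[0,0,0,-0.003,0,0,0],[0,0,0,-0.003,0,0,0]]'|grep -E "force"; python3 rd.py
python3 -m handwheel '[[0,0,0,-0.003,0,0,0],[0,0,0,-0.003,0,0,0]]'|grep -E "force"; python3 rd.py
```

```text
wrist_force: [-0.4, 0.5, -1.0]
17.23 [639.43 -55.65 165.9   -0.12   0.02  -1.33  -0.09   0.06   0.02] 29.5
wrist_force: [0.1, 0.2, -1.0]
17.68 [639.42 -55.65 166.78  -0.57  -0.35  -1.32  -0.08   0.07  -0.04] 29.2
```

```bash
for k in 1; do python3 -m handwheel '[[0,0,0,-0.002,0,0,0],[0,0,0,-0.002,0,0,0]]'|grep -E "force"; python3 rd.py; done
python3 -m handwheel '[[0,0,0,-0.002,0,0,0],[0,0,0,-0.002,0,0,0]]'|grep -E "force"; python3 rd.py
```

```text
wrist_force: [-0.3, 0.1, -1.6]
18.12 [639.41 -55.65 167.36   0.27  -0.47  -1.8   -0.09   0.05  -0.01] 29.2
wrist_force: [0.4, -0.2, -1.6]
18.57 [639.37 -55.65 167.87  -0.23   0.03  -2.56  -0.14   0.09  -0.01] 29.2
```

```bash
python3 -m handwheel '[[0,0,0,-0.002,0,0,0],[0,0,0,-0.002,0,0,0]]'|grep -E "force"; python3 rd.py
```

```text
wrist_force: [1.7, 0.2, -4.6]
19.02 [639.33 -55.67 168.36   0.11  -0.34  -4.05  -0.24   0.03  -0.02] 29.6
```

```bash
python3 -m handwheel '[[0,0,0,-0.002,0,0,0],[0,0,0,-0.002,0,0,0]]'|grep -E "force"; python3 rd.py
```

```text
wrist_force: [1.2, -1.1, -5.6]
19.48 [639.27 -55.68 168.82   0.54  -0.15  -5.84  -0.35  -0.01  -0.03] 29.2
```

```bash
python3 -m handwheel '[[0,0,0,-0.002,0,0,0],[0,0,0,-0.002,0,0,0],[0,0,0,-0.002,0,0,0]]'|grep -E "force"; python3 rd.py
python3 - <<'E'
from h import *
st();im=camera("wrist"); cv2.imwrite("pics/w10.png",im[:,:,::-1]); crop(im,205,40,100,140,4,"pics/w10c.png")
E
```

```text
wrist_force: [0.2, -1.2, -7.4]
20.05 [639.24 -55.68 169.33   0.63  -0.94  -7.77  -0.52  -0.04  -0.05] 29.2
t 20.05 tcp [639.3 -55.6 169.4] F [ 0.57 -0.75 -7.62] gap 29.2
[[-0.0004, 0.9978, -0.0665], [-0.0025, -0.0665, -0.9978], [-1.0, -0.0002, 0.0026]] [-0.14  0.54  1.29 -0.    1.31 -0.08]
```

View pics/w10c.png

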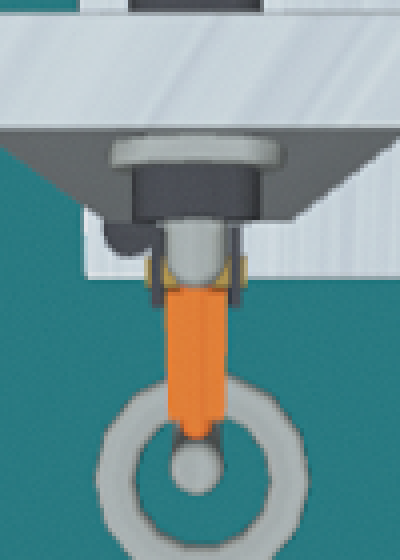

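```bash
python3 -m handwheel '[[0,0,0,-0.0005,0,0,0],[0,0,0,-0.0005,0,0,0],[0,0,0,-0.0005,0,0,0],[0,0,0,-0.0005,0,0,0]]'|grep -E "force|pos"; python3 rd.py;python3 rd.py;python3 rd.py;python3 rd.py
```

```text
eef_pos: [639.2, -55.7, 169.5]
wrist_force: [0.6, -0.3, -8.7]
20.8 [639.22 -55.7  169.48   0.8   -0.31  -8.84  -0.55  -0.06  -0.04] 29.3
21.0 [639.23 -55.69 169.49   0.17  -0.54  -8.68  -0.55  -0.05  -0.06] 29.5
21.2 [639.23 -55.68 169.5    0.51  -0.48  -8.56  -0.57  -0.05  -0.03] 29.0
21.4 [639.24 -55.69 169.5    0.39  -0.4   -8.9   -0.58  -0.07  -0.05] 29.4
```

```bash
python3 -m handwheel '[[0,0,0,0.0013,0,0,0],[0,0,0,0.0013,0,0,0],[0,0,0,0.0013,0,0,0]]'|grep -E "force|pos"; python3 rd.py;python3 rd.py;python3 rd.py;python3 rd.py
```

```text
eef_pos: [639.3, -55.7, 169.3]
wrist_force: [0.8, -0.4, -8.4]
21.98 [639.26 -55.69 169.19   0.24  -0.14  -7.16  -0.49   0.    -0.05] 29.1
22.18 [639.26 -55.69 169.16   0.27  -0.75  -7.6   -0.49  -0.01  -0.04] 29.4
22.38 [639.24 -55.68 169.14   0.43  -0.39  -6.91  -0.45  -0.01  -0.03] 29.4
22.57 [639.25 -55.67 169.12   0.39  -0.47  -7.14  -0.46  -0.02  -0.01] 29.2
```

```bash
python3 -m handwheel '[[0,0,0,0.015,0,-0.003,0],[0,0,0,0.03,0,-0.009,0],[0,0,0,0.045,0,-0.012,0],[0,0,0,0.057,0,-0.012,0],[0,0,0,0.057,0,-0.012,0],[0,0,0,0.057,0,-0.012,0]]'|grep -E "force|pos"; python3 rd.py
```

```text
eef_pos: [639.5, -52.2, 152.2]
wrist_force: [-0.1, -0.2, -1.4]
23.52 [639.55 -52.17 152.19   0.48   0.34  -1.63  -0.07   0.07   0.01] 28.9
```

```bash
python3 -m handwheel '[[0,0,0,0.004,0,0,0],[0,0,0,0.004,0,0,0]]'|grep -E "force|pos"; python3 rd.py;python3 -m handwheel '[[0,0,0,0.004,0,0,0],[0,0,0,0.004,0,0,0]]'|grep -E "force|pos"; python3 rd.py
```

```text
eef_pos: [639.5, -52.2, 150.9]
wrist_force: [0.4, 0.4, -1.1]
23.98 [639.53 -52.16 150.95  -0.05   0.34  -1.4   -0.07   0.06   0.02] 29.4
eef_pos: [639.5, -52.1, 149.6]
wrist_force: [-0.1, 0.1, -1.9]
24.43 [639.53 -52.16 149.76  -0.08  -0.45  -1.14  -0.09   0.05   0.  ] 29.4
```

```bash
python3 -m handwheel '[[0,0,0,0.003,0,0,0],[0,0,0,0.003,0,0,0]]'|grep -E "force|pos"; python3 rd.py;python3 -m handwheel '[[0,0,0,0.003,0,0,0],[0,0,0,0.003,0,0,0]]'|grep -E "force|pos"; python3 rd.py
```

```text
eef_pos: [639.5, -52.2, 148.8]
wrist_force: [0.6, 0.6, -1.1]
24.88 [639.53 -52.17 148.89  -0.43   0.04  -1.5   -0.09   0.06  -0.  ] 29.5
eef_pos: [639.6, -52.2, 148.1]
wrist_force: [0.3, 0.2, -0.3]
25.32 [639.62 -52.19 148.16  -0.13   0.02   0.08  -0.     0.07   0.02] 29.0
```

```bash
python3 -m handwheel '[[0,0,0,0,0,0,0],[0,0,0,0,0,0,0],[0,0,0,0.009,0,0,0],[0,0,0,0.018,0,-0.001,0],[0,0,0,0.027,0,-0.002,0],[0,0,0,0.036,0,-0.003,0],[0,0,0,0.036,0,-0.003,0]]' 3|grep -E "force|pos|gap"; python3 rd.py
python3 - <<'E'
from h import *
im=camera("wrist"); cv2.imwrite("pics/w11.png",im[:,:,::-1]); crop(im,155,40,200,260,2,"pics/w11c.png")
E
```

```text
eef_pos: [639.6, -51.3, 137.0]
wrist_force: [-0.0, 0.1, -1.0]
finger_gap: 30.0
26.4 [639.65 -51.3  137.31   0.36  -0.11  -1.55  -0.08   0.06  -0.02] 29.9
```

View pics/w11c.png

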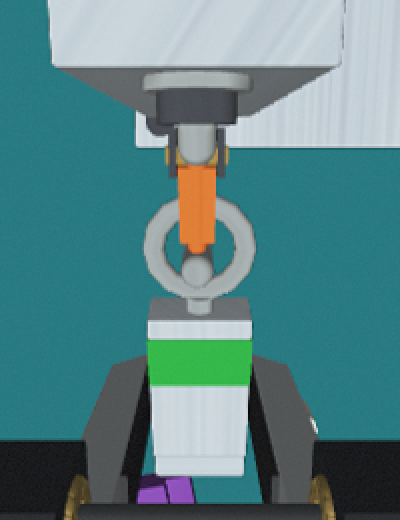

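```bash
python3 -m handwheel '[[0,0,0,0.017,0,-0.004,0],[0,0,0,0.035,0,-0.009,0],[0,0,0,0.051,0,-0.016,0],[0,0,0,0.067,0,-0.025,0],[0,0,0,0.067,0,-0.025,0]]'|grep -E "force|pos|gap"; python3 rd.py
python3 - <<'E'
from h import *
im=camera("wrist"); cv2.imwrite("pics/w12.png",im[:,:,::-1]); crop(im,155,40,200,260,2,"pics/w12c.png")
E
```

```text
eef_pos: [640.0, -43.6, 116.7]
wrist_force: [0.1, 0.1, -0.7]
finger_gap: 29.8
27.27 [640.2  -43.85 117.29  -0.05  -0.34  -1.46  -0.06   0.05  -0.  ] 30.2
```

View pics/w12c.png

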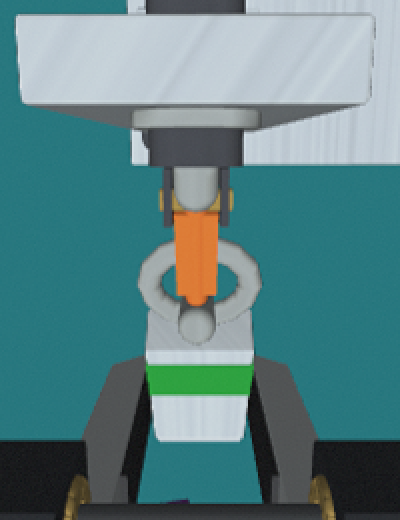

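```bash
python3 -m handwheel '[[0,0,0,0.015,0,-0.01,0],[0,0,0,0.03,0,-0.02,0],[0,0,0,0.038,0,-0.027,0],[0,0,0,0.038,0,-0.027,0],[0,0,0,0.038,0,-0.027,0]]'|grep -E "force|pos|gap"; python3 rd.py
python3 - <<'E'
from h import *
im=camera("scene"); crop(im,165,150,110,110,5,"pics/s13c.png")
E
```

```text
eef_pos: [640.7, -36.0, 105.9]
wrist_force: [0.2, -0.8, -0.7]
finger_gap: 30.2
28.15 [640.74 -36.02 106.02   0.17   0.02  -1.71  -0.09   0.07  -0.01] 30.0
```

View pics/s13c.png

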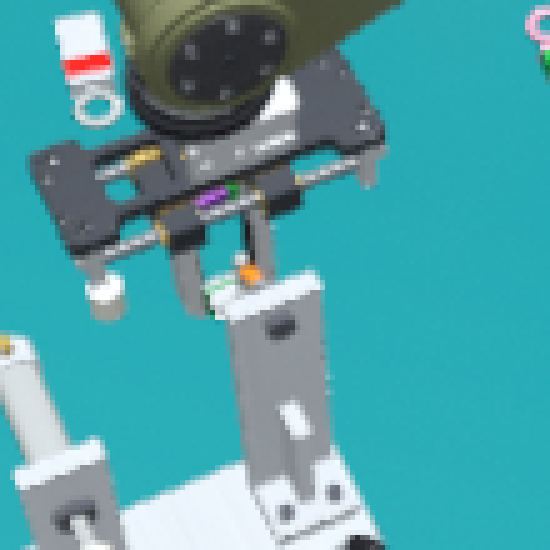

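```bash
python3 -m handwheel '[[0,0,0,0,0,0,0.45],[0,0,0,0,0,0,0.7],[0,0,0,0,0,0,0.7],[0,0,0,0,0,0,0.7],[0,0,0,0,0,0,0.7],[0,0,0,0,0,0,0.7],[0,0,0,0,0,0.05,0.7],[0,0,0,0,0,0.15,0.7],[0,0,0,-0.05,0,0.3,0.7],[0,0,0,-0.2,0,0.4,0.7],[0,0,0,-0.3,0,0.4,0.7],[0,0,0,-0.3,0,0.4,0.7]]'; python3 rd.py
python3 - <<'E'
from h import *
im=camera("scene"); crop(im,165,150,110,110,5,"pics/s14c.png"); w=camera("wrist"); cv2.imwrite("pics/w14.png",w[:,:,::-1])
E
```

```text
clock: 29.7
eef_pos: [633.2, -156.9, 198.7]
eef_rot: [0.897, 1.565, -0.742]
wrist_force: [-0.7, -1.2, -0.3]
finger_gap: 65.6
29.9 [ 632.35 -155.75  195.38   -0.16    0.57   -0.3    -0.09    0.09    0.02] 66.2
```

View pics/s14c.png

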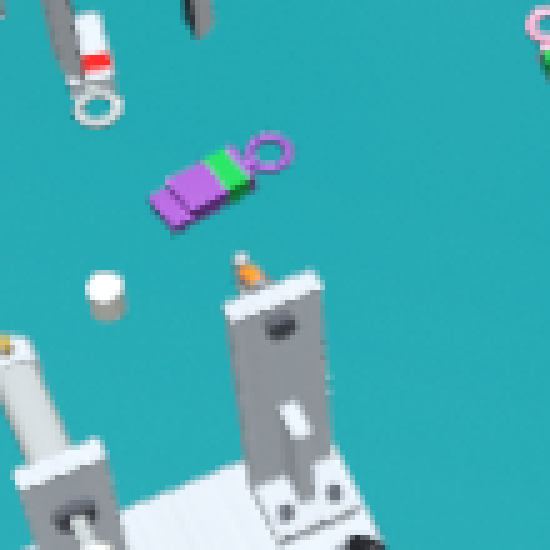

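View pics/w14.png

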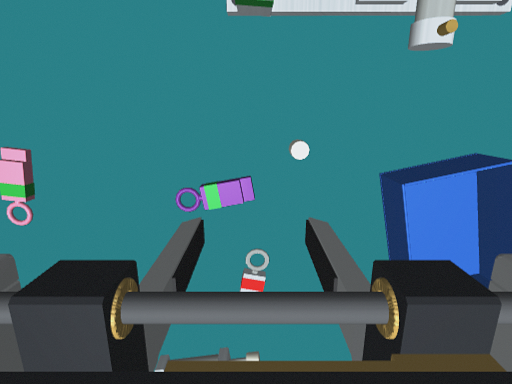

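```bash
python3 -m handwheel '[[0,0,0,-0.15,0,0,0.7],[0,0,0,-0.35,0,0,0.7],[0,0,0,-0.48,0,-0.1,0.7],[0,0,0,-0.48,0,-0.1,0.7],[0,0,0,-0.48,0,-0.1,0.7],[0,0,0,-0.48,0,-0.1,0.7],[0,0,0,-0.48,0,-0.1,0.7]]'
python3 - <<'E'
from h import *
w=camera("wrist"); crop(w,200,0,110,130,4,"pics/w15c.png"); t=camera("top"); cv2.imwrite("pics/t15.png",t[:,:,::-1])
E
```

```text
clock: 30.88
eef_pos: [634.5, -125.5, 338.0]
eef_rot: [-0.96, 1.567, -2.598]
wrist_force: [0.0, -0.4, -1.5]
finger_gap: 65.6
```

View pics/w15c.png

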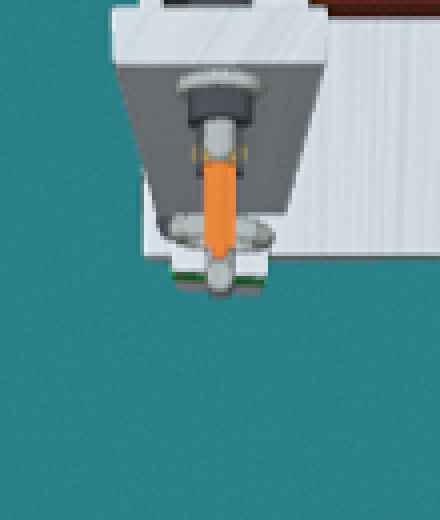

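View pics/t15.png

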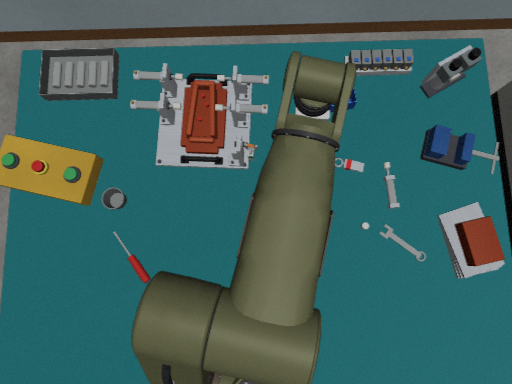

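The gauge hangs in the hook under the shut gate: the eye is at (220,232) in the crop and the block is below it. The red gauge and the other pieces I can see are where they were. I'll wait a second to check that it has settled.

```bash
python3 -m handwheel '[[0,0,0,0,0,0,0.7],[0,0,0,0,0,0,0.7],[0,0,0,0,0,0,0.7],[0,0,0,0,0,0,0.7],[0,0,0,0,0,0,0.7],[0,0,0,0,0,0,0.7],[0,0,0,0,0,0,0.7],[0,0,0,0,0,0,0.7]]' >/dev/null
python3 - <<'E'
from h import *
a=cv2.imread("pics/w15c.png").astype(int); w=camera("wrist"); crop(w,200,0,110,130,4,"pics/w16c.png"); b=cv2.imread("pics/w16c.png").astype(int)
print("changed px/16:",(abs(a-b).max(2)>40).sum()/16); st()
E
```

```text
changed px/16: 135.0
t 32.02 tcp [ 634.5 -125.3  338.5] F [0.59 0.4  0.02] gap 65.9
[[-0.0022, 0.9978, -0.0668], [-0.002, -0.0668, -0.9978], [-1.0, -0.002, 0.0022]] [-0.25  0.48  0.99 -0.    1.67 -0.18]
```

View pics/w16c.png

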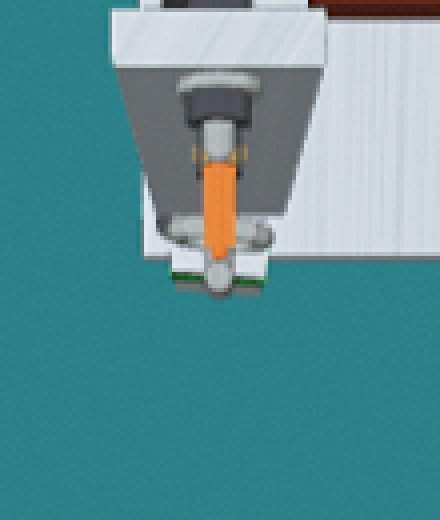

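The gauge is settled; the second picture is the same apart from a slight shift of the camera. I'm handing the job in.

```bash
python3 -c "
from cell import order
print(order.sign_off())"
```

```text
the job is handed in; nothing more can be done
None
```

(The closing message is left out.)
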